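# Snap the dust cap onto the lens tube and keep it pressed on its seal

## Robot

A 7-joint arm with a two-finger parallel gripper is mounted at the origin on the work surface. World frame = base frame: x ahead of the robot, y to its left, z up, the work surface at z = 0. Lengths are in m, angles in rad, forces in N, time in s.
With the tool pointing down it reaches from about 0.35 to 0.9 m from the base axis. Payload 8.1 kg.
Tool frame: the origin (TCP) lies midway between the tips of the shut fingers; the grasp point (between the pads) lies 19 mm behind it; z points along the fingers, y is the line along which they close (so a half turn about z gives the same grasp; the last joint's range is limited). The gripper opens to 92 mm and grips with 3 to 60 N. Pads are 19 mm wide; open, the fingers measure 130 mm over their backs; the gripper's body (75 mm by 190 mm) begins 47 mm behind the grasp point.
Start: joints at [1.001, 0.434, 0.025, 1.573, -0.012, 1.134, -0.075], TCP at [0.281, -0.558, 0.227] pointing down, gripper open.
Joint ranges: [-2.62, 2.62], [-0.44, 2.09], [-1.27, 1.32], [0.08, 2.57], [-1.32, 4.46], [0.12, 2], [-2.74, 2.74]. Speed limits (rad/s): [2.22, 2.22, 3.01, 3.01, 3.14, 3.14, 3.14].

## Interface

Orientations are given as a rotation vector (axis times angle).
In Python, from cell import arm gives the robot as it stands.
- The arm moves only by the tool move_arm, never from a script. Its argument "motion" is a list of rows, each an object of numbers: "tx", "ty", "tz": the shift along the tool's x, y, z normalised to -1 to 1, where 1 is 1000 mm; "twist": the turn about the tool's z normalised to -1 to 1, where 1 is pi/2 rad. In form: [{"tx": .., "ty": .., "tz": .., "twist": ..}, ...]. A call has 1 to 12 rows; each row shifts and turns the commanded pose from where the row before left it, along the tool's axes as they then stand; what a row does not reach is not made up. A row lasts 1/10 s, in which the tool goes at most 50 mm and 8.59 degrees, less where a joint would pass 70% of its speed; a pose out of reach is approached as far as the arm can. A call with a number of a shift or a turn outside -1 to 1 is refused whole. A call with a gripper value outside its range is refused whole. "gripper" is the gripper's target within -1 to 1 (shut at 1, half-way at 0, fully open at -1), set as the call begins (left out, the last holds). The fingers move at their own pace and stop on an object; "squeeze" is the grip in N (left out, the last holds). Time passes only in rows, so rows that do not move let the fingers close. It gives the time, the measured TCP pose, the force, the opening and the grip force at its end, in the units of the state.
- arm.observe(): the state, without advancing time (a new reading comes with each control period).
- arm.get_image(name): name is "scene" or "side" or "wrist"; returns the picture (384x512x3 uint8, red, green, blue); there is no depth.
- arm.calibration(name): a dict with "K" (3x3 intrinsics, pixels), "k1" (the pictures are not rectified: a ray, as slopes to the right and down, at radius r is drawn at 1 + k1 r^2 times it, then the intrinsics apply), "T" (4x4, takes a point from camera to world coordinates). Camera axes: x right, y down, z forward; pixel columns grow to the right and rows downward; lengths in m; the calibration is good to about 2 mm. A picture is of the moment at which its call begins: read the wrist's pose just before it. calibration takes no time and is no camera call; for the wrist camera it gives the pose at the moment of the call.
- arm.sign_off(): hands the job in; it is judged then, once.
Trained networks look in the newest picture that a camera, given by its name, has taken for a name from the list of things; names that differ only in an ending like _2 or _b are one class to them, and where a whole thing is asked for, a point or a joint stands for the part that bears it (a point fixed in the world has none). Each returns a list of dicts, best first, with "conf" (0 to 1); they miss things now and then, are a little off and sometimes report something else, mostly with a low value. They report only what shows in the picture. A call takes as long as a camera call. They do not tell look-alikes from the thing itself.
- arm.look_for(camera, query): "point" ([column, row] as shares, 0 to 1, of the picture: columns of its width, rows of its height, amid what is visible of it).
- arm.regions_of(camera, query): "region" (384x512 bool, what is visible of it) and "point" ([column, row] as shares, 0 to 1, of the picture: columns of its width, rows of its height, amid what is visible of it).
- arm.place_of(camera, query): "point" ([column, row] as shares, 0 to 1, of the picture: columns of its width, rows of its height: a listed point, or the origin of a listed thing).
The state is a dict: "clock": time; "joints": joint angles; "dq": joint speeds; "joint_efforts": joint torques, N m; "position": TCP position; "ee_rot": TCP orientation; "force": force on the tool from outside, world axes, zero at the start; "ft_torque": the same for the moment, N m; "width": opening from 0.0 (shut) to 1.0 (fully open); "gripper_force": force on a finger pad.
Only numpy, scipy, OpenCV 4.12 (cv2) and the standard library are available. Lean on these libraries where they do the work, as an engineer would, in place of code of your own. Each camera call takes 0.05 s, during which the arm holds its last target. There are 200 camera calls.

## Task

Pick up the larger of the two black snap caps, set it mouth-down on the open upright lens tube (the stand whose round tip has four catch balls and a rubber pad), and press it straight down until it clicks over the balls. Do not stop at the click: keep pressing, with about 10 newtons, so that the cap squeezes the sprung rubber pad, and finish while still pressing it down like that, without letting up. Leave the other loose things where they are.

Things in the scene. Friction and masses are not known exactly. Their poses are not given: they have to be found in the camera images.
- cap_center (a point): Centre (half-way up, on the axis) of the loose cap to fit: black plastic cylinder 48 mm across, 46 mm tall, about 60 g, standing mouth-down on the table, so this point starts 23 mm up. z axis: its axis, towards the closed top. Round: any yaw will do, grip it across its diameter. The other black cap is only 30 mm across.
- cap: The same cap; origin at the centre of its mouth (underside), z up its axis. Inside: the mouth is 35 mm across, with a lip 4 mm high; above the lip a bore 41 mm across; the roof inside is 32 mm above the mouth edge.
- pad_top (a point): Fixed point of the lens-tube stand, on the tube's axis: where the top of its rubber pad (16 mm across) lies when free, 128.5 mm above the table; z up. The aluminium tube is 32 mm across, its tip tapers to 20 mm from 17 to 8 mm below this point. Clicked on, the cap's centre lies 9 mm below this point and its roof just touches the pad; pressing on lowers it by up to 6 mm.
- catch (a point): Centre of the ring of four sprung steel balls on the lens tube, 23.5 mm below pad_top; they stand out 3.5 mm from the tube's side. The cap's mouth meets them 4 to 5 mm above this point. Pushing on takes about 8 N (6 to 11); the cap clicks over them within 13 mm: the force falls away and they draw it down. The foot is 50 x 75 mm, bolted down. Neighbouring stands carry a square mirror and a round iris.
- pad (a joint): How far the sprung pad of the lens tube is pressed down: 0 free, 0.006 m at its stop. It pushes back with 2 N at first touch, 7 N at 0.0025, 10 N at 0.004 and 14 N at 0.006, and rises again if the pressing stops.
- small_cap: loose plain black cap of the wrong size, 30 mm across, 40 mm tall, standing mouth-down; leave it. Origin: centre of its underside
- driver: loose screwdriver, 150 mm, lying on the table; leave it. Origin: under its middle
- lens_ring: loose flat black ring, 51 mm across, 12 mm tall; leave it. Origin: centre of its underside
- solvent: loose white bottle, 52 mm across, 95 mm tall; leave it. Origin: centre of its underside
- lens_box: loose flat clear-lidded lens box 55 x 55 x 29 mm; leave it. Origin: centre of its underside
Things that resemble listed ones, but are neither listed nor needed, are in the scene too. Leave any blue look-alike of the part that bears pad_top alone.

How it is judged:
By the outcome, as a careful person would: the job done as asked, in the order asked, and still so for the second after the job is handed in, while the arm keeps its last pose, push and grip.
It also fails if it takes over 42 s, if anything falls off the work surface, if the arm or the gripper's body presses on something with over 40 N, if the wrist force passes 120 N, or if a joint passes its speed limit or range.

## Working session

There is one attempt and no reset: what is moved stays moved. The work goes in short steps, Python scripts to look and compute and a tool call to move; the robot and the scene stay as the last step left them, time stands still between calls to the robot, and variables do not carry over. Pictures are saved under pics/ and viewed, at most 10 in all, crops included, and the job is handed in when it is done.

Besides the shell and the picture viewer there is one more tool, called in YAML: its name, and indented under it one key for each argument. move_arm: Moves the arm, as the interface text tells. Scaled input: -1 to 1 covers 1000 mm each way for a shift and pi/2 rad each way for a turn. Its arguments: {"type":"object","properties":{"motion":{"type":"array","items":{"type":"object","properties":{"tx":{"type":"number"},"ty":{"type":"number"},"tz":{"type":"number"},"twist":{"type":"number"}}}},"gripper":{"type":"number"},"squeeze":{"type":"number"}},"required":["motion"]}

```bash
mkdir -p pics
cat > h.py <<'E'
import numpy as np, cv2
from cell import arm
def ray(cam,px):
    c=arm.calibration(cam);K=np.array(c["K"]);T=np.array(c["T"]);k=c["k1"]
    d=np.array([(px[0]-K[0,2])/K[0,0],(px[1]-K[1,2])/K[1,1]]);u=d.copy()
    for _ in range(30):u=d/(1+k*(u@u))
    v=T[:3,:3]@np.array([u[0],u[1],1]);return T[:3,3],v/np.linalg.norm(v)
def atz(cam,px,z):
    o,v=ray(cam,px);return o+v*(z-o[2])/v[2]
def proj(cam,p):
    c=arm.calibration(cam);K=np.array(c["K"]);T=np.array(c["T"])
    q=T[:3,:3].T@(np.array(p)-T[:3,3]);u=q[:2]/q[2];u=u*(1+c["k1"]*(u@u))
    return np.array([K[0,0]*u[0]+K[0,2],K[1,1]*u[1]+K[1,2]])
def tri(rs):
    A=0;b=0
    for o,v in rs:
        P=np.eye(3)-np.outer(v,v);A=A+P;b=b+P@o
    x=np.linalg.solve(A,b);return x,[float(np.linalg.norm((np.eye(3)-np.outer(v,v))@(x-o))) for o,v in rs]
S=np.array([512,384])
E
python3 - <<'E'
from h import *
np.set_printoptions(precision=4,suppress=True)
s=arm.observe();print(s)
for c in("scene","side"):
    cv2.imwrite(f"pics/{c}0.png",arm.get_image(c)[:,:,::-1])
    print(c,np.array(arm.calibration(c)["T"])[:3,3])
    for q,z in(("cap_center",.023),("pad_top",.1285),("small_cap",0),("catch",.105),("lens_ring",0),("solvent",0),("lens_box",0),("driver",0)):
        for r in arm.place_of(c,q)[:4]:
            p=np.array(r["point"])*S;print(q,p.round(1),round(r["conf"],2),atz(c,p,z))
E
```

```text
{'clock': 0.0, 'joints': array([ 1.0014,  0.4352,  0.025 ,  1.5741, -0.0116,  1.134 , -0.0751]), 'dq': array([-0.    , -0.0001,  0.0007,  0.0003,  0.0013, -0.0004,  0.0004]), 'joint_efforts': array([ -0.0014, -66.7839,   0.9841, -31.4461,  -0.0606,   0.0428,
         0.0001]), 'position': array([ 0.281 , -0.5577,  0.2259]), 'ee_rot': array([-3.0549, -0.7262,  0.0008]), 'force': array([ 0.59  , -0.4624,  0.2534]), 'ft_torque': array([ 0.0068, -0.0076, -0.0187]), 'gripper_force': 0.0, 'width': 0.9982364863435796}
scene [1.0538 0.7497 0.8403]
cap_center [344.4 240. ] 0.93 [0.4456 0.2123 0.023 ]
cap_center [210.3 152.1] 0.51 [ 0.5691 -0.3281  0.023 ]
pad_top [209.2 144.2] 0.94 [ 0.616  -0.2277  0.1285]
pad_top [165.9 155.1] 0.81 [ 0.7489 -0.2404  0.1285]
pad_top [234.9 160.9] 0.62 [ 0.5909 -0.1145  0.1285]
small_cap [209.3 247.5] 0.58 [0.7542 0.035  0.    ]
small_cap [270.9 176.8] 0.5 [ 0.4501 -0.1367  0.    ]
catch [210.4 153.3] 0.95 [ 0.6203 -0.2142  0.105 ]
catch [237.7 172. ] 0.86 [ 0.5947 -0.0922  0.105 ]
catch [167.9 163.6] 0.83 [ 0.7498 -0.23    0.105 ]
catch [209.1 142.7] 0.43 [ 0.5981 -0.2677  0.105 ]
lens_ring [228.4 144.8] 0.54 [ 0.4804 -0.3665  0.    ]
solvent [171.6 157. ] 0.83 [ 0.6813 -0.3986  0.    ]
lens_box [212.  248.9] 0.89 [0.7503 0.0432 0.    ]
driver [384.2 300.7] 0.59 [0.4758 0.3973 0.    ]
side [ 0.3728 -0.6656  0.7726]
cap_center [192.2 172.4] 0.78 [0.4402 0.2024 0.023 ]
pad_top [271.8 204.1] 0.81 [ 0.5947 -0.0949  0.1285]
pad_top [300.7 241.9] 0.62 [ 0.6172 -0.2234  0.1285]
small_cap [222.8 266.7] 0.72 [ 0.4498 -0.1476  0.    ]
catch [300.7 248.8] 0.9 [ 0.6186 -0.2253  0.105 ]
catch [359.4 244.2] 0.59 [ 0.7518 -0.2549  0.105 ]
catch [257.1 348.6] 0.54 [ 0.4559 -0.409   0.105 ]
lens_ring [255.1 349.8] 0.56 [ 0.4642 -0.3698  0.    ]
solvent [357.  330.3] 0.76 [ 0.6899 -0.3985  0.    ]
lens_box [309.4 189.4] 0.71 [0.769  0.0423 0.    ]
driver [194.  143.5] 0.65 [0.4764 0.3792 0.    ]
```

View pics/scene0.png

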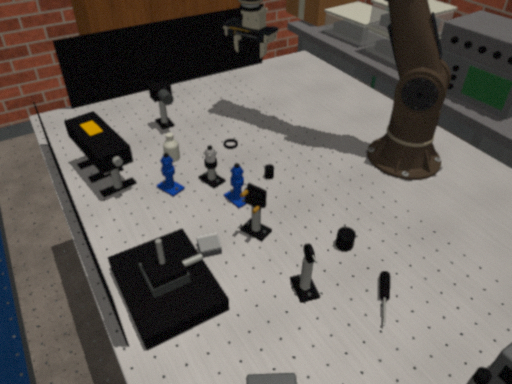

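View pics/side0.png

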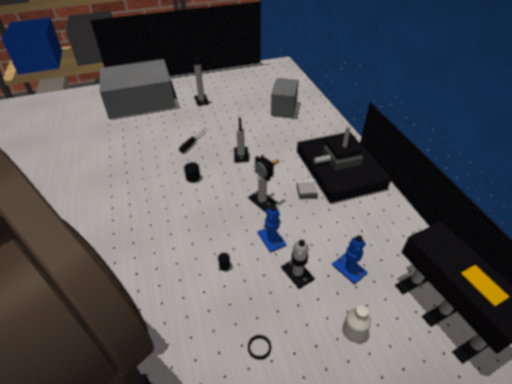

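Scene: the large cap is at (345,239) and the small cap at (269,171). The aluminium tube stand with the tip is at (210,152). The blue look-alikes at (170,175) and (237,185) are to be left alone. In the side view these are: large cap (192,172), small cap (224,261), aluminium tube (300,250), blue (272,215) and (353,245). Next I'll check the choice in one crop and triangulate.

Run:
```python
from h import *
np.set_printoptions(precision=4,suppress=True)
a=cv2.imread("pics/scene0.png");b=cv2.imread("pics/side0.png")
f=lambda i,x,y:cv2.resize(i[y-30:y+30,x-30:x+30],(260,260),interpolation=cv2.INTER_CUBIC)
cv2.imwrite("pics/crop.png",np.vstack([np.hstack([f(a,345,239),f(a,269,171),f(a,210,160)]),np.hstack([f(b,192,172),f(b,224,261),f(b,300,258)])]))
print("cap",tri([ray("scene",(344.4,240)),ray("side",(192.2,172.4))]))
print("pad",tri([ray("scene",(209.2,144.2)),ray("side",(300.7,241.9))]))
print("catch",tri([ray("scene",(210.4,153.3)),ray("side",(300.7,248.8))]))
for c in("scene","side"):
    for r in arm.regions_of(c,"cap_center")[:2]:
        m=r["region"];ys,xs=np.nonzero(m);print(c,r["conf"],xs.min(),xs.max(),ys.min(),ys.max(),xs.mean(),ys.mean(),atz(c,(xs.mean(),ys.mean()),.023))
print(np.array(arm.calibration("wrist")["T"]),arm.calibration("wrist")["K"])
from scipy.spatial.transform import Rotation as R
print(R.from_rotvec(arm.observe()["ee_rot"]).as_matrix())
```

```text
cap (array([0.441 , 0.2087, 0.0174]), [0.0003889561562813333, 0.0003889561562815474])
pad (array([ 0.6168, -0.2249,  0.1304]), [0.0003966379638530469, 0.0003966379638534401])
catch (array([ 0.6188, -0.2214,  0.1001]), [0.0017011443245836585, 0.0017011443245837719])
scene 0.85 335 356 226 251 345.05694760820046 238.32118451025056 [0.4402 0.2085 0.023 ]
side 0.76 183 199 162 182 191.19205298013244 171.5496688741722 [0.438  0.2074 0.023 ]
[[ 0.45   -0.8557 -0.2556  0.3504]
 [-0.893  -0.431  -0.1292 -0.5233]
 [ 0.0004  0.2863 -0.9581  0.3845]
 [ 0.      0.      0.      1.    ]] [[305.4454   0.     257.3949]
 [  0.     305.4454 189.8269]
 [  0.       0.       1.    ]]
[[ 0.893  0.45  -0.   ]
 [ 0.45  -0.893 -0.   ]
 [-0.     0.    -1.   ]]
```

View pics/crop.png

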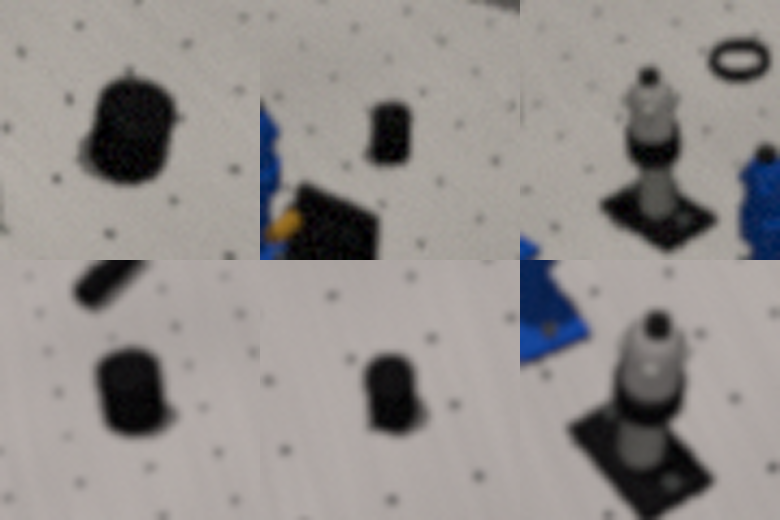

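The crop confirms it. The left cap is about 22 px wide against about 10 px for the small one, so it is the larger. The aluminium tube with pad and balls is the non-blue stand. Moving over the cap.

move_arm:
  motion:
    - {"tx": 0.0256,"ty": -0.0322,"tz": -0.003}
    - {"tx": 0.0256,"ty": -0.0322,"tz": -0.003}
    - {"tx": 0.0256,"ty": -0.0322,"tz": -0.003}
    - {"tx": 0.0256,"ty": -0.0322}
    - {"tx": 0.0256,"ty": -0.0322}
    - {"tx": 0.0256,"ty": -0.0322}
    - {"tx": 0.0256,"ty": -0.0322}
    - {"tx": 0.0256,"ty": -0.0322}
    - {"tx": 0.0256,"ty": -0.0322}
    - {"tx": 0.0256,"ty": -0.0322}
    - {"tx": 0.0256,"ty": -0.0322}
    - {"tx": 0.0256,"ty": -0.0322}
  gripper: -1

```text
invalid input
```

move_arm:
  motion:
    - {"tx": 0.0256,"ty": -0.0322}
    - {"tx": 0.0256,"ty": -0.0322}
    - {"tx": 0.0256,"ty": -0.0322}
    - {"tx": 0.0256,"ty": -0.0322}
    - {"tx": 0.0256,"ty": -0.0322}
    - {"tx": 0.0256,"ty": -0.0322}
    - {"tx": 0.0256,"ty": -0.0322}
    - {}
    - {}

```text
invalid input
```

```bash
cat > w.py <<'E'
from h import *
import sys
from scipy.spatial.transform import Rotation as R
np.set_printoptions(precision=4,suppress=True)
s=arm.observe();print(s["clock"],s["position"],s["joints"],s["force"])
M=R.from_rotvec(s["ee_rot"]).as_matrix();print(M[:,0],M[:,2])
im=arm.get_image("wrist");cv2.imwrite(f"pics/{sys.argv[1]}.png",im[:,:,::-1])
for q in sys.argv[2:]:
    q,z=q.split(":");z=float(z)
    for r in arm.place_of("wrist",q)[:3]:
        p=np.array(r["point"])*S;X=atz("wrist",p,z);print(q,p,r["conf"],X,"tool",M.T@(X-s["position"]))
    for r in arm.regions_of("wrist",q)[:3]:
        m=r["region"];ys,xs=np.nonzero(m);print("reg",r["conf"],xs.min(),xs.max(),ys.min(),ys.max(),xs.mean(),ys.mean(),np.sqrt(m.sum()))
E
python3 w.py w1 cap_center:.023
```

```text
1.0 [ 0.2812 -0.5582  0.2267] [ 1.0014  0.4345  0.025   1.5732 -0.0116  1.134  -0.0751] [ 0.8419  0.3024 -0.7024]
[ 0.893  0.45  -0.   ] [-0. -0. -1.]
```

move_arm:
  motion:
    - {"tx": 0.0256,"ty": -0.0322,"tz": -0.003,"twist": 0}
    - {"tx": 0.0256,"ty": -0.0322,"tz": -0.003,"twist": 0}
    - {"tx": 0.0256,"ty": -0.0322,"tz": -0.003,"twist": 0}
    - {"tx": 0.0256,"ty": -0.0322,"tz": 0,"twist": 0}
    - {"tx": 0.0256,"ty": -0.0322,"tz": 0,"twist": 0}
    - {"tx": 0.0256,"ty": -0.0322,"tz": 0,"twist": 0}
    - {"tx": 0.0256,"ty": -0.0322,"tz": 0,"twist": 0}
    - {"tx": 0.0256,"ty": -0.0322,"tz": 0,"twist": 0}
    - {"tx": 0.0256,"ty": -0.0322,"tz": 0,"twist": 0}
    - {"tx": 0.0256,"ty": -0.0322,"tz": 0,"twist": 0}
    - {"tx": 0.0256,"ty": -0.0322,"tz": 0,"twist": 0}
    - {"tx": 0.0256,"ty": -0.0322,"tz": 0,"twist": 0}
  gripper: -1
  squeeze: 50

```text
clock: 2.35
position: [0.3819, -0.0733, 0.2361]
ee_rot: [3.056, 0.726, 0.001]
force: [1.2, 0.4, 0.5]
width: 1.001
gripper_force: 0.0
```

move_arm:
  motion:
    - {"tx": 0.0256,"ty": -0.0322,"tz": 0,"twist": 0}
    - {"tx": 0.0256,"ty": -0.0322,"tz": 0,"twist": 0}
    - {"tx": 0.0256,"ty": -0.0322,"tz": 0,"twist": 0}
    - {"tx": 0.0256,"ty": -0.0322,"tz": 0,"twist": 0}
    - {"tx": 0.0256,"ty": -0.0322,"tz": 0,"twist": 0}
    - {"tx": 0.0256,"ty": -0.0322,"tz": 0,"twist": 0}
    - {"tx": 0.0256,"ty": -0.0322,"tz": 0,"twist": 0}
    - {"tx": 0,"ty": 0,"tz": 0,"twist": 0}
    - {"tx": 0,"ty": 0,"tz": 0,"twist": 0}

```text
clock: 3.25
position: [0.4401, 0.2077, 0.2355]
ee_rot: [-3.056, -0.73, 0.001]
force: [-0.8, -0.6, 0.2]
width: 0.998
gripper_force: 0.0
```

```bash
python3 w.py w1 cap_center:.023
```

```text
3.25 [0.4401 0.2077 0.2355] [-0.0852  0.2581 -0.5656  1.8512  0.1556  1.0766 -1.8119] [-0.8099 -0.6419  0.2323]
[ 0.8921  0.4518 -0.0005] [-0.0006  0.     -1.    ]
cap_center [257.28   166.3872] 0.78 [0.4375 0.2043 0.023 ] tool [-0.0038  0.002   0.2125]
reg 0.81 238 278 143 185 258.1770299926847 164.491587417703 36.9729630946723
```

View pics/w1.png

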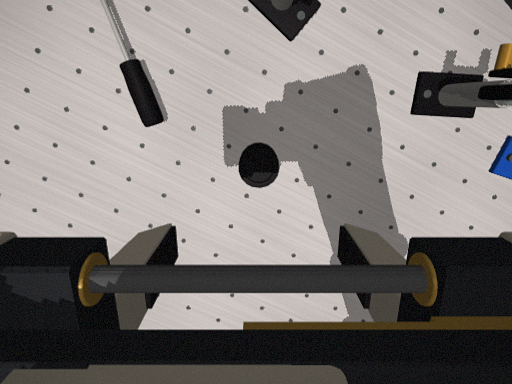

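The cap is at (259,164), inside the gripper's shadow, with clear space around it for the fingers. I'll fit its outline for a precise centre.

```bash
cat > fit.py <<'E'
from h import *
from scipy.optimize import least_squares
def cyl(cam,x,y,r,z0,z1):
    t=np.linspace(0,2*np.pi,48,endpoint=False)
    P=np.array([proj(cam,(x+r*np.cos(a),y+r*np.sin(a),z)) for z in(z0,z1) for a in t])
    return np.array([P[:,0].min(),P[:,0].max(),P[:,1].min(),P[:,1].max()])
def fit(cam,box,x0,r,z0,z1):
    s=least_squares(lambda p:cyl(cam,p[0],p[1],r,z0,z1)-box,x0,x_scale=.01);return s.x,s.fun
E
python3 - <<'E'
from fit import *
np.set_printoptions(precision=4,suppress=True)
im=cv2.cvtColor(cv2.imread("pics/w1.png"),6)
m=(im<55).astype(np.uint8);n,l,st,ce=cv2.connectedComponentsWithStats(m)
k=l[164,259];print(st[k])
x,y,w,h,_=st[k];b=np.array([x-.5,x+w-.5,y-.5,y+h-.5])
X,f=fit("wrist",b,[.438,.206],.024,0,.046);print(X,f)
X,f=fit("wrist",np.array([237.5,278.5,142.5,185.5]),[.438,.206],.024,0,.046);print(X,f)
for c,bb in(("scene",[334.5,356.5,225.5,251.5]),("side",[182.5,199.5,161.5,182.5])): print(c,*fit(c,np.array(bb),[.438,.206],.024,0,.046))
s=arm.observe()
from scipy.spatial.transform import Rotation as R
print(R.from_rotvec(s["ee_rot"]).inv().apply([X[0]-s["position"][0],X[1]-s["position"][1],0]))
E
```

```text
[ 239  143   40   44 1403]
[0.4415 0.2044] [-0.6392  0.6398 -0.9324  0.9253]
[0.4418 0.2052] [-0.1504  0.1507 -1.4422  1.3965]Traceback (most recent call last):
  File "<stdin>", line 9, in <module>
  File "fit.py", line 8, in fit
    s=least_squares(lambda p:cyl(cam,p[0],p[1],r,z0,z1)-box,x0,x_scale=.01);return s.x,s.fun
    return func(*args, **kwargs)
    result = trf(vector_fun.fun, vector_fun.jac, x0, f0, J0, lb, ub, ftol, xtol,
                 gtol, max_nfev, x_scale, loss_function, tr_solver,
                 tr_options.copy(), verbose, callback=callback_wrapped)
    return trf_no_bounds(
        fun, jac, x0, f0, J0, ftol, xtol, gtol, max_nfev, x_scale,
        loss_function, tr_solver, tr_options, verbose, callback=callback)
    J = jac(x)
    self._update_jac()
    ~~~~~~~~~~~~~~~~^^
    self.J = self.jac_wrapped(xp_copy(self.x), f0=self.f)
             ~~~~~~~~~~~~~~~~^^^^^^^^^^^^^^^^^^^^^^^^^^^^
    J, dct = approx_derivative(
             ~~~~~~~~~~~~~~~~~^
        self.fun,
        ^^^^^^^^^
    ...<2 lines>...
        **self.finite_diff_options,
        ^^^^^^^^^^^^^^
[... 507 characters left out ...]
^^^^^^^^^^^^^^
    return np.atleast_1d(self.fun(x))
                         ~~~~~~~~^^^
    return self.f(x, *self.args, **self.kwargs)
           ~~~~~~^^^^^^^^^^^^^^^^^^^^^^^^^^^^^^
  File "fit.py", line 8, in <lambda>
    s=least_squares(lambda p:cyl(cam,p[0],p[1],r,z0,z1)-box,x0,x_scale=.01);return s.x,s.fun
                             ~~~^^^^^^^^^^^^^^^^^^^^^^^
  File "fit.py", line 5, in cyl
    P=np.array([proj(cam,(x+r*np.cos(a),y+r*np.sin(a),z)) for z in(z0,z1) for a in t])
                ~~~~^^^^^^^^^^^^^^^^^^^^^^^^^^^^^^^^^^^^^
  File "h.py", line 11, in proj
    c=arm.calibration(cam);K=np.array(c["K"]);T=np.array(c["T"])
ValueError: time passes only in moves, steps and waits
```

move_arm:
  motion:
    - {"tx": 0,"ty": 0.002,"tz": 0.03,"twist": 0}
    - {"tx": 0,"ty": 0,"tz": 0.035,"twist": 0}
    - {"tx": 0,"ty": 0,"tz": 0.035,"twist": 0}
    - {"tx": 0,"ty": 0,"tz": 0.035,"twist": 0}
    - {"tx": 0,"ty": 0,"tz": 0.035,"twist": 0}
    - {"tx": 0,"ty": 0,"tz": 0.03,"twist": 0}
    - {"tx": 0,"ty": 0,"tz": 0.018,"twist": 0}
    - {"tx": 0,"ty": 0,"tz": 0.007,"twist": 0}
    - {"tx": 0,"ty": 0,"tz": 0,"twist": 0}
    - {"tx": 0,"ty": 0,"tz": 0,"twist": 0}

```text
clock: 4.4
position: [0.4419, 0.2051, 0.0116]
ee_rot: [-3.057, -0.725, -0.002]
force: [-0.1, 0.3, 0.1]
width: 0.999
gripper_force: 0.0
```

move_arm:
  motion:
    - {"tx": 0,"ty": 0,"tz": 0,"twist": 0}
    - {"tx": 0,"ty": 0,"tz": 0,"twist": 0}
    - {"tx": 0,"ty": 0,"tz": 0,"twist": 0}
    - {"tx": 0,"ty": 0,"tz": 0,"twist": 0}
    - {"tx": 0,"ty": 0,"tz": 0,"twist": 0}
    - {"tx": 0,"ty": 0,"tz": 0,"twist": 0}
    - {"tx": 0,"ty": 0,"tz": 0,"twist": 0}
    - {"tx": 0,"ty": 0,"tz": 0,"twist": 0}
  gripper: 1
  squeeze: 50

```text
clock: 5.2
position: [0.4412, 0.2053, 0.0108]
ee_rot: [3.056, 0.727, 0.0]
force: [-0.2, -0.3, 2.4]
width: 0.519
gripper_force: 50.0
```

move_arm:
  motion:
    - {"tx": 0,"ty": 0,"tz": -0.02,"twist": 0}
    - {"tx": 0,"ty": 0,"tz": -0.04,"twist": 0}
    - {"tx": 0,"ty": 0,"tz": -0.04,"twist": 0}
    - {"tx": 0,"ty": 0,"tz": -0.04,"twist": 0}
    - {"tx": 0,"ty": 0,"tz": -0.04,"twist": 0}
    - {"tx": 0,"ty": 0,"tz": -0.04,"twist": 0}
    - {"tx": 0,"ty": 0,"tz": -0.04,"twist": 0}
    - {"tx": 0,"ty": 0,"tz": 0,"twist": 0}

```text
clock: 6.0
position: [0.4433, 0.2069, 0.2757]
ee_rot: [-3.055, -0.726, -0.013]
force: [1.1, 1.3, -1.8]
width: 0.523
gripper_force: 50.0
```

move_arm:
  motion:
    - {"tx": -0.003,"ty": 0.03,"tz": 0,"twist": 0}
    - {"tx": -0.003,"ty": 0.04,"tz": 0,"twist": 0}
    - {"tx": -0.003,"ty": 0.04,"tz": 0,"twist": 0}
    - {"tx": -0.003,"ty": 0.04,"tz": 0,"twist": 0}
    - {"tx": -0.003,"ty": 0.04,"tz": 0,"twist": 0}
    - {"tx": -0.003,"ty": 0.04,"tz": 0,"twist": 0}
    - {"tx": -0.003,"ty": 0.04,"tz": 0,"twist": 0}
    - {"tx": -0.003,"ty": 0.04,"tz": 0,"twist": 0}
    - {"tx": -0.003,"ty": 0.04,"tz": 0,"twist": 0}
    - {"tx": -0.003,"ty": 0.04,"tz": 0,"twist": 0}
    - {"tx": -0.003,"ty": 0.04,"tz": 0,"twist": 0}
    - {"tx": -0.003,"ty": 0.032,"tz": 0,"twist": 0}

```text
clock: 7.2
position: [0.6169, -0.2262, 0.2693]
ee_rot: [3.057, 0.724, -0.003]
force: [0.2, 0.4, -0.7]
width: 0.521
gripper_force: 50.0
```

```bash
python3 - <<'E'
s=open("h.py").read()
s=s.replace('def ray','_C={}\ndef cal(c):\n    if c not in _C:_C[c]=arm.calibration(c)\n    return _C[c]\ndef ray',1)
a,b=s.split('def ray',1);open("h.py","w").write(a+'def ray'+b.replace('arm.calibration(','cal('))
E
python3 w.py w2 pad_top:.1285 catch:.105
```

```text
7.2 [ 0.6169 -0.2262  0.2693] [ 0.4876  0.489  -0.3437  1.3996  0.1666  1.283  -0.9719] [ 0.2055  0.3794 -0.729 ]
[ 0.8937  0.4486 -0.0017] [-0.0017 -0.0004 -1.    ]
pad_top [130.816  140.8896] 0.76 [ 0.5959 -0.1032  0.1285] tool [ 0.0366 -0.1193  0.1408]
pad_top [254.8224 172.3008] 0.66 [ 0.6212 -0.2248  0.1285] tool [0.0047 0.0007 0.1408]
pad_top [346.0096  63.2064] 0.62 [ 0.7486 -0.2539  0.1285] tool [0.1055 0.0839 0.1406]
reg 0.87 124 199 104 155 161.04862119013063 131.97024673439768 52.49761899362675
reg 0.84 227 285 129 183 254.99141262344355 155.46672391584372 48.25971404805462
reg 0.62 290 356 49 97 322.731824925816 72.30044510385757 51.92301994298868
catch [140.4928 141.1968] 0.95 [ 0.593  -0.1051  0.105 ] tool [ 0.0332 -0.1189  0.1643]
catch [253.696  167.5008] 0.77 [ 0.6203 -0.2237  0.105 ] tool [ 0.0044 -0.0007  0.1643]
catch [340.992   68.0064] 0.74 [ 0.7476 -0.2564  0.105 ] tool [0.1035 0.0857 0.1641]
reg 0.65 227 285 130 182 255.00924702774108 155.0871862615588 47.65501022977542
reg 0.65 289 357 48 96 322.86979913916787 72.05631276901005 52.80151512977634
reg 0.64 124 199 104 155 161.05645451276519 132.06652283351312 52.73518749374084
```

View pics/w2.png

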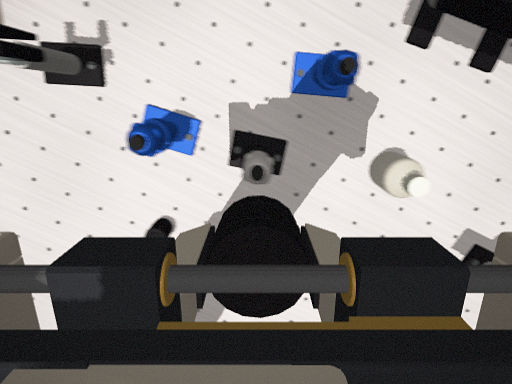

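The picture shows the tube's black pad at about (257,173), just ahead of the held cap's top outline (top edge at row 196, columns 203–312). I'll measure the pad blob and the held cap's offset along tool x.

Run:
```python
from fit import *
from scipy.spatial.transform import Rotation as R
np.set_printoptions(precision=4,suppress=True)
s=arm.observe();M=R.from_rotvec(s["ee_rot"]).as_matrix();P=s["position"]
im=cv2.cvtColor(cv2.imread("pics/w2.png"),6)
sub=im[160:186,244:270]
n,l,st,ce=cv2.connectedComponentsWithStats((sub<50).astype(np.uint8))
for i in range(1,n):
  if st[i][4]>20:
    px=ce[i]+[244,160];X=atz("wrist",px,.1285);print(st[i],px,X,M.T@(X-P))
print(sub[::3,::3])
m=(im<40).astype(np.uint8); 
for r in(200,205,210,220,240): 
    xs=np.nonzero(m[r,190:325])[0]+190; print(r,xs.min(),xs.max())
print("top row at col 258:",[r for r in range(186,205) if im[r,258]<40][:1], im[186:202,258])
z0,z1=P[2]-.0108,P[2]-.0108+.046
for off in(-.004,-.002,0,.002,.004):
    c=P+M[:,0]*off; print(off,cyl("wrist",c[0],c[1],.024,z0,z1))
print("tool projection", proj("wrist",P))
```

```text
[  8   6  11  15 127] [257.     172.5591] [ 0.6218 -0.2194  0.1285] [ 0.0062 -0.0003  0.1412]
[[ 73 111 122 129 128 127 123 115 121]
 [ 88 120 129 142 146 145 134 122 113]
 [ 98 128 123  92  26  37 114 135 114]
 [ 94 118 105  25  18  27  64 112 122]
 [150 110  88  21  28  28  42 101 121]
 [103 106  83  18  27  23  49  92 115]
 [109 104 100  69  19  25  72  94 113]
 [142 126  95 100  99  90  98 101 127]
 [146 144 148 142 127 129 135 133 149]]
200 239 276
205 231 283
210 227 288
220 221 294
240 206 309
top row at col 258: [196] [145 149 144 151 148 144 150 154 156 100  25  17  23  21  15  16]
-0.004 [204.9925 309.29   201.4784 326.217 ]
-0.002 [204.7775 309.503  198.2164 322.768 ]
0 [204.5606 309.7178 194.9333 319.292 ]
0.002 [204.342  309.9344 191.6287 315.7888]
0.004 [204.1215 310.1528 188.3025 312.2579]
tool projection [257.2575 240.958 ]
```

Run:
```python
from h import *
i=cv2.imread("pics/w2.png");cv2.imwrite("pics/z2.png",cv2.resize(i[122:197,208:308],(800,600),interpolation=cv2.INTER_NEAREST))
print(cal("wrist")["T"],arm.observe()["position"])
# expected outline of tube features at candidate axis
for ax in((.6168,-.2249),(.6195,-.2215),(.6218,-.2194)):
    for r,z in((.008,.1285),(.010,.1205),(.016,.1115),(.016,.08)):
        t=np.linspace(0,6.28,24);Q=np.array([proj("wrist",(ax[0]+r*np.cos(a),ax[1]+r*np.sin(a),z)) for a in t]);print(ax,r,z,Q.min(0),Q.max(0))
```

```text
[[ 0.4504476  -0.85504744 -0.2568868   0.68597693]
 [-0.89280185 -0.43183158 -0.12816528 -0.18791494]
 [-0.00134443  0.28708075 -0.95790544  0.4273845 ]
 [ 0.          0.          0.          1.        ]] [ 0.61661898 -0.22258353  0.26970804]
(0.6168, -0.2249) 0.008 0.1285 [251.77744735 171.5685477 ] [267.54523368 186.84856023]
(0.6168, -0.2249) 0.01 0.1205 [250.00584386 167.88436597] [269.24048921 186.55785388]
(0.6168, -0.2249) 0.016 0.1115 [244.60699512 160.43443632] [274.57661691 189.58201255]
(0.6168, -0.2249) 0.016 0.08 [245.73125832 155.08698241] [273.15353998 181.92687258]
(0.6195, -0.2215) 0.008 0.1285 [249.94907564 167.72352028] [265.77624689 183.11607557]
(0.6195, -0.2215) 0.01 0.1205 [248.21518966 164.11326061] [267.52052696 182.92094759]
(0.6195, -0.2215) 0.016 0.1115 [242.84404403 156.7184726 ] [272.92092189 186.06997249]
(0.6195, -0.2215) 0.016 0.08 [244.12233916 151.67446831] [271.63440186 178.68613565]
(0.6218, -0.2194) 0.008 0.1285 [249.09233011 164.7790225 ] [264.96458125 180.25808283]
(0.6218, -0.2194) 0.01 0.1205 [247.37440276 161.22578804] [266.73339459 180.13660164]
(0.6218, -0.2194) 0.016 0.1115 [242.0108512  153.87359148] [272.16912152 183.3817591 ]
(0.6218, -0.2194) 0.016 0.08 [243.36353577 149.06329475] [270.94369297 176.20682881]
```

View pics/z2.png

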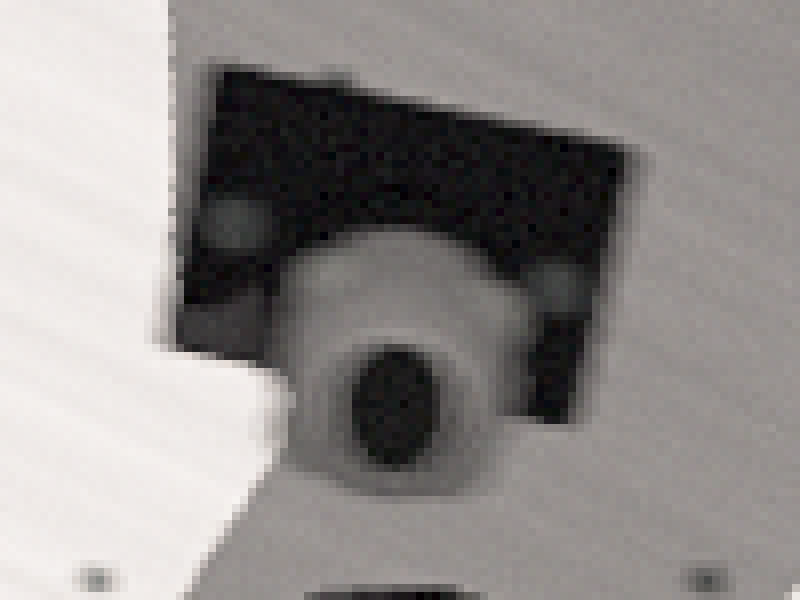

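The arm was still settling when that picture was taken, so I'll re-measure now that it is still.

move_arm:
  motion:
    - {"tx": 0,"ty": 0,"tz": 0,"twist": 0}
    - {"tx": 0,"ty": 0,"tz": 0,"twist": 0}
    - {"tx": 0,"ty": 0,"tz": 0,"twist": 0}

```text
clock: 7.75
position: [0.617, -0.2226, 0.271]
ee_rot: [3.056, 0.728, 0.0]
force: [-0.1, 0.6, -0.7]
width: 0.526
gripper_force: 50.0
```

```bash
cat > m.py <<'E'
from fit import *
from scipy.spatial.transform import Rotation as R
np.set_printoptions(precision=4,suppress=True)
s=arm.observe();im=arm.get_image("wrist");cal("wrist")
M=R.from_rotvec(s["ee_rot"]).as_matrix();P=s["position"];print(s["clock"],P,np.abs(s["dq"]).max(),s["force"],M[:,2])
cv2.imwrite("pics/m_%d.png"%(s["clock"]*100),im[:,:,::-1])
g=cv2.cvtColor(im,7)
sub=g[150:194,236:282]
n,l,st,ce=cv2.connectedComponentsWithStats((sub<60).astype(np.uint8))
for i in range(1,n):
  if 60<st[i][4]<400:
    x,y,w,h,_=st[i];print("pad blob",x+236,y+150,w,h);b=np.array([x+235.5,x+235.5+w,y+149.5,y+149.5+h])
    X=atz("wrist",ce[i]+[236,150],.1285);print("centroid",X,M.T@(X-P))
    for r,z0 in((.008,.1285),(.008,.1205),(.0055,.1205)):
        A,f=fit("wrist",b,X[:2],r,z0,.1285);print(r,z0,A,f,M.T@(np.r_[A,P[2]]-P))
c0=257
col=g[:,c0].astype(int);print(col[176:202])
for r in arm.regions_of("wrist","pad_top")[:3]:
    ys,xs=np.nonzero(r["region"]);print(r["conf"],xs.min(),xs.max(),ys.min(),ys.max())
for off in(-.002,0,.002): 
    c=P+M[:,0]*off;print(off,cyl("wrist",c[0],c[1],.024,P[2]-.0108,P[2]+.0352))
for q,z in(("pad_top",.1285),("catch",.105)):
    for r in arm.place_of("wrist",q):
        A=atz("wrist",np.array(r["point"])*S,z)
        if np.hypot(*(A-P)[:2])<.03:print(q,A,M.T@(A-P))
E
python3 m.py; ls pics
```

```text
7.75 [ 0.617  -0.2226  0.271 ] 0.005595070192128324 [-0.1068  0.5729 -0.7219] [ 0.0003 -0.0001 -1.    ]
pad blob 251 167 14 15
centroid [ 0.6211 -0.2212  0.1285] [0.0043 0.0005 0.1425]
0.008 0.1285 [ 0.621  -0.2212] [-0.906   0.9053 -0.1824  0.2019] [0.0042 0.0005 0.    ]
0.008 0.1205 [ 0.6202 -0.2215] [-0.8996  0.8989 -1.0057  1.0262] [0.0034 0.0005 0.    ]
0.0055 0.1205 [ 0.6202 -0.2215] [ 1.5696 -1.5688  1.35   -1.363 ] [0.0034 0.0005 0.    ]
[ 23  20  20  29  25  16 102 108  89 121 140 146 149 145 148 144 143 149
 158  98  25  13  12  17  11  19]
0.79 291 359 52 99
0.73 128 201 105 157
0.71 229 287 131 183
-0.002 [204.424  309.1777 198.0621 322.5719]
0 [204.2046 309.3888 194.7773 319.091 ]
0.002 [203.9835 309.6017 191.4711 315.5828]
pad_top [ 0.623  -0.2223  0.1285] [0.0055 0.0025 0.1425]
catch [ 0.6189 -0.2207  0.105 ] [ 0.0026 -0.0009  0.166 ]
crop.png
m_775.png
scene0.png
side0.png
w1.png
w2.png
z2.png
```

move_arm:
  motion:
    - {"tx": 0.0045,"ty": 0.0005,"tz": 0.02,"twist": 0}
    - {"tx": 0,"ty": 0,"tz": 0.03,"twist": 0}
    - {"tx": 0,"ty": 0,"tz": 0.03,"twist": 0}
    - {"tx": 0,"ty": 0,"tz": 0.025,"twist": 0}
    - {"tx": 0,"ty": 0,"tz": 0.012,"twist": 0}
    - {"tx": 0,"ty": 0,"tz": 0,"twist": 0}
    - {"tx": 0,"ty": 0,"tz": 0,"twist": 0}
    - {"tx": 0,"ty": 0,"tz": 0,"twist": 0}
    - {"tx": 0,"ty": 0,"tz": 0,"twist": 0}

```text
clock: 8.85
position: [0.622, -0.2221, 0.1552]
ee_rot: [3.055, 0.726, 0.003]
force: [-0.4, -0.2, -1.3]
width: 0.527
gripper_force: 50.0
```

Run:
```python
from h import *
s=arm.observe();print(s["clock"],s["position"],s["force"],s["ft_torque"])
a=arm.get_image("scene");b=arm.get_image("side")
f=lambda i,x,y:cv2.resize(i[y-35:y+35,x-30:x+30,::-1],(400,466),interpolation=cv2.INTER_CUBIC)
cv2.imwrite("pics/pre.png",np.hstack([f(a,210,150),f(b,300,245)]))
P=s["position"]
for c in("scene","side"): print(c,proj(c,(.621,-.2212,.1285)),proj(c,(P[0],P[1],P[2]-.0108)))
```

```text
8.85 [ 0.62202807 -0.22205769  0.15517153] [-0.41792127 -0.15623161 -1.34749927] [ 0.00203702 -0.02337481 -0.01665995]
scene [208.66725855 145.72163016] [207.91133506 141.21175791]
side [301.89114487 240.72212184] [303.11097035 236.43269669]
```

View pics/pre.png

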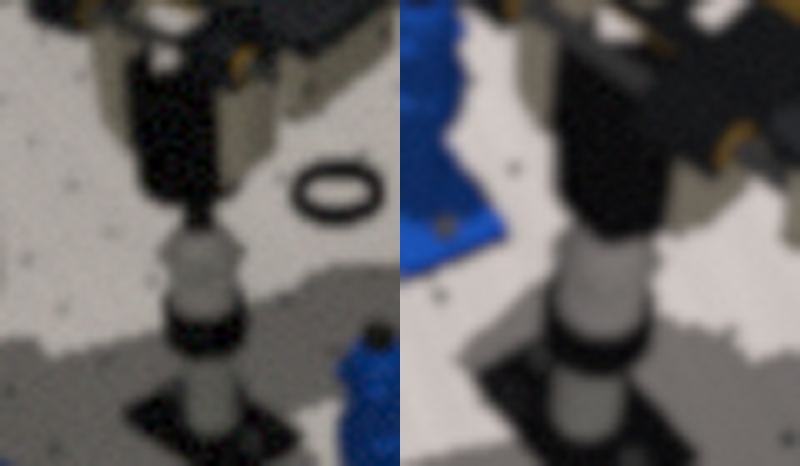

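Both views show the cap's underside lined up with the tube axis to within 1–2 mm: scene cap about column 190 against axis about 194, side about 614 against 612. I'll lower it onto the taper and watch the forces.

move_arm:
  motion:
    - {"tx": 0,"ty": -0.001,"tz": 0.008,"twist": 0}
    - {"tx": 0,"ty": 0,"tz": 0.008,"twist": 0}
    - {"tx": 0,"ty": 0,"tz": 0.008,"twist": 0}
    - {"tx": 0,"ty": 0,"tz": 0.004,"twist": 0}
    - {"tx": 0,"ty": 0,"tz": 0.002,"twist": 0}
    - {"tx": 0,"ty": 0,"tz": 0,"twist": 0}
    - {"tx": 0,"ty": 0,"tz": 0,"twist": 0}
    - {"tx": 0,"ty": 0,"tz": 0,"twist": 0}

```text
clock: 9.75
position: [0.621, -0.2211, 0.1241]
ee_rot: [3.056, 0.726, 0.001]
force: [-0.7, -0.1, -1.2]
width: 0.526
gripper_force: 50.0
```

move_arm:
  motion:
    - {"tx": 0,"ty": 0,"tz": 0.001,"twist": 0}
    - {"tx": 0,"ty": 0,"tz": 0.001,"twist": 0}
    - {"tx": 0,"ty": 0,"tz": 0.001,"twist": 0}
    - {"tx": 0,"ty": 0,"tz": 0.001,"twist": 0}
    - {"tx": 0,"ty": 0,"tz": 0.001,"twist": 0}
    - {"tx": 0,"ty": 0,"tz": 0,"twist": 0}

```text
clock: 10.35
position: [0.6207, -0.2213, 0.1191]
ee_rot: [3.056, 0.726, -0.0]
force: [-1.9, -1.2, 3.4]
width: 0.524
gripper_force: 50.0
```

move_arm:
  motion:
    - {"tx": 0,"ty": 0,"tz": 0.001,"twist": 0}
    - {"tx": 0,"ty": 0,"tz": 0.001,"twist": 0}
    - {"tx": 0,"ty": 0,"tz": 0.001,"twist": 0}
    - {"tx": 0,"ty": 0,"tz": 0.001,"twist": 0}
    - {"tx": 0,"ty": 0,"tz": 0,"twist": 0}

```text
clock: 10.85
position: [0.6205, -0.2212, 0.1147]
ee_rot: [3.056, 0.726, -0.001]
force: [-1.7, -0.4, 1.6]
width: 0.524
gripper_force: 50.0
```

move_arm:
  motion:
    - {"tx": 0,"ty": 0,"tz": 0.001,"twist": 0}
    - {"tx": 0,"ty": 0,"tz": 0.001,"twist": 0}
    - {"tx": 0,"ty": 0,"tz": 0.001,"twist": 0}
    - {"tx": 0,"ty": 0,"tz": 0.001,"twist": 0}
    - {"tx": 0,"ty": 0,"tz": 0,"twist": 0}

```text
clock: 11.35
position: [0.62, -0.221, 0.1094]
ee_rot: [-3.056, -0.726, 0.003]
force: [0.4, -1.4, -10.7]
width: 0.527
gripper_force: 50.0
```

The force turned to a downward pull, which is the balls drawing the cap on (the click). I keep pressing.

move_arm:
  motion:
    - {"tx": 0,"ty": 0,"tz": 0.001,"twist": 0}
    - {"tx": 0,"ty": 0,"tz": 0.001,"twist": 0}
    - {"tx": 0,"ty": 0,"tz": 0.001,"twist": 0}
    - {"tx": 0,"ty": 0,"tz": 0,"twist": 0}
    - {"tx": 0,"ty": 0,"tz": 0,"twist": 0}

```text
clock: 11.85
position: [0.6209, -0.221, 0.1079]
ee_rot: [3.056, 0.727, 0.001]
force: [-1.2, -0.6, -4.8]
width: 0.523
gripper_force: 50.0
```

move_arm:
  motion:
    - {"tx": 0,"ty": 0,"tz": 0.001,"twist": 0}
    - {"tx": 0,"ty": 0,"tz": 0.001,"twist": 0}
    - {"tx": 0,"ty": 0,"tz": 0.001,"twist": 0}
    - {"tx": 0,"ty": 0,"tz": 0,"twist": 0}
    - {"tx": 0,"ty": 0,"tz": 0,"twist": 0}

```text
clock: 12.35
position: [0.6215, -0.2209, 0.1054]
ee_rot: [3.056, 0.727, 0.002]
force: [-0.8, 0.2, 5.3]
width: 0.526
gripper_force: 50.0
```

move_arm:
  motion:
    - {"tx": 0,"ty": 0,"tz": 0.001,"twist": 0}
    - {"tx": 0,"ty": 0,"tz": 0.001,"twist": 0}
    - {"tx": 0,"ty": 0,"tz": 0,"twist": 0}
    - {"tx": 0,"ty": 0,"tz": 0,"twist": 0}
    - {"tx": 0,"ty": 0,"tz": 0,"twist": 0}

```text
clock: 12.85
position: [0.6215, -0.2209, 0.1036]
ee_rot: [3.056, 0.727, 0.002]
force: [-2.3, -0.3, 7.7]
width: 0.525
gripper_force: 50.0
```

Run:
```python
from h import *
for _ in range(6):
    s=arm.observe();print(s["clock"],s["position"],s["force"]);arm.get_image("side")
```

```text
12.85 [ 0.62148911 -0.22092858  0.103627  ] [-2.25967537 -0.25942297  7.65959179]
12.9 [ 0.62146651 -0.22093866  0.10361271] [-2.41320665  1.19892023  7.415901  ]
12.95 [ 0.62147922 -0.22093445  0.10362633] [-1.0425016   0.40526387  7.78506774]
13.0 [ 0.62150999 -0.220942    0.10365391] [-1.71476828  0.1527091   8.22338709]
13.05 [ 0.6214996  -0.22095224  0.10364648] [-1.7250116   0.61532213  8.03671047]
13.1 [ 0.62149126 -0.2209285   0.10365064] [-1.89945621  0.56080336  8.0519922 ]
```

move_arm:
  motion:
    - {"tx": 0,"ty": 0,"tz": 0.0008,"twist": 0}
    - {"tx": 0,"ty": 0,"tz": 0,"twist": 0}
    - {"tx": 0,"ty": 0,"tz": 0,"twist": 0}
    - {"tx": 0,"ty": 0,"tz": 0,"twist": 0}
    - {"tx": 0,"ty": 0,"tz": 0,"twist": 0}

```text
clock: 13.65
position: [0.6215, -0.2209, 0.103]
ee_rot: [3.056, 0.727, 0.002]
force: [-3.1, 0.7, 8.4]
width: 0.525
gripper_force: 50.0
```

Run:
```python
from h import *
F=[]
for c in ("side","scene")*4:
    s=arm.observe();F.append(s["force"]);i=arm.get_image(c)
    if c=="side":b=i
    else:a=i
print(s["clock"],s["position"],np.mean(F,0),s["gripper_force"])
f=lambda i,x,y:cv2.resize(i[y-35:y+35,x-30:x+30,::-1],(400,466),interpolation=cv2.INTER_CUBIC)
cv2.imwrite("pics/end.png",np.hstack([f(a,210,150),f(b,300,245)]))
```

```text
14.0 [ 0.62147107 -0.22096113  0.10299112] [-2.2215815   0.60046316  9.23057321] 50.00268626958132
```

View pics/end.png

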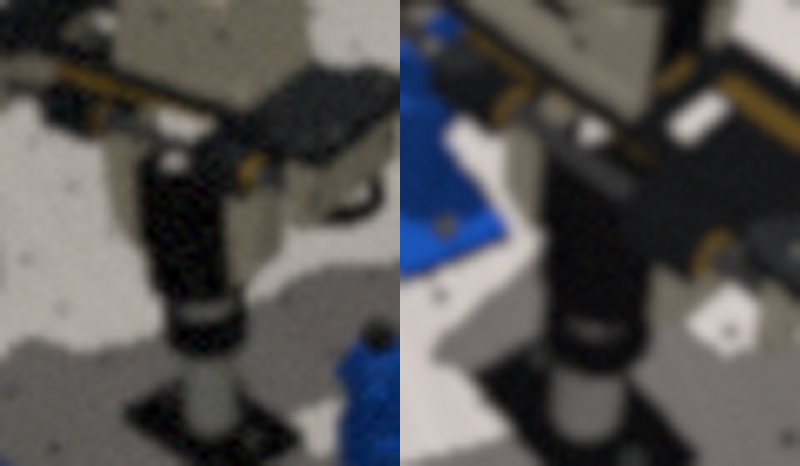

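The cap sits upright over the balls in both views, with only a thin strip of tube showing above the tube's black ring. The push averages 9.2 N, about 10 N with the held weight and sensor offset added, and the pad is about 4 mm down.

```bash
python3 -c "
from cell import arm
print(arm.sign_off())"
```

```text
the job is handed in; nothing more can be done
None
```

The larger black cap is clicked onto the aluminium lens tube and the arm is still pressing it down with about 10 N (pad about 4 mm in); I handed the job in at about 14 s, and the hand-in returned no verdict.

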